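# Bring a stamp round on the click-stop carousel and set it on the bat

## Robot

A 6-joint arm with a two-finger parallel gripper is mounted at the origin on the work surface. World frame = base frame: x ahead of the robot, y to its left, z up, the work surface at z = 0. Lengths are in mm, angles in rad, forces in N, time in s.
With the tool pointing down it reaches from about 350 to 975 mm from the base axis. Payload 7.1 kg.
Tool frame: the origin (TCP) lies at the very end of the fingers, on their centre line; the grasp point (between the pads) lies 19 mm behind it; x points along the fingers, y is the direction in which the jaws open and shut, and the axes are right-handed (so a half turn about x gives the same grasp; the last joint's range is limited). The gripper opens to 88 mm and grips with 3 to 60 N. Pads are 20 mm wide; open, the fingers measure 115 mm over their backs; the gripper's body (75 mm by 178 mm) begins 61 mm behind the grasp point.
Start: joints at [-0.019, 0.423, 1.63, -0, 1.089, -0.019], TCP at [624.984, 0.026, 222.675] pointing down, gripper open.
Joint ranges: [-3, 3], [-0.9, 2.11], [0.09, 2.58], [-1.31, 4.45], [0.11, 2.69], [-2.54, 2.54]. Speed limits (rad/s): [2.39, 2.39, 3.01, 3.14, 3.14, 3.14].

## Interface

Orientations are given as a rotation vector (axis times angle).
In Python, from workcell import ctrl gives the robot as it stands. The module is installed in compiled form; this text tells all that it offers.
- The arm moves only by the tool carry_out, never from a script. Its argument "commands" is a list of rows, each a list of 6 numbers: the shift along the tool's x, y, z in m, then the turn, a rotation vector about the tool's x, y, z in degrees. In form: [[tx, ty, tz, rx, ry, rz], ...]. A call has 1 to 8 rows; each row shifts and turns the pose as measured when the row begins, along the tool's axes as they then stand; what a row does not reach is not made up. A row lasts 1/8 s, in which the tool goes at most 62.5 mm and 10.7 degrees, less where a joint would pass 70% of its speed; a pose out of reach is approached as far as the arm can. A call with a gripper value outside its range is refused whole. "grip" is the closure, from 0 (fully open) to 1 (shut), set as the call begins (left out, the last holds). The fingers move at their own pace and stop on an object; the grip force is fixed at half the most. Time passes only in rows, so rows that do not move let the fingers close. It gives the time, the measured TCP pose, the force and the opening at its end, in the units of the state.
- ctrl.get_obs(): the state, without advancing time (a new reading comes with each control period).
- ctrl.get_image(name): name is "scene" or "side" or "wrist"; returns a dict with "pixels" (384x512x3 uint8, blue, green, red), "intrinsics" (3x3 intrinsics, pixels), "dist_coeffs" ([k1, k2, p1, p2, k3] as OpenCV has them; the pictures are not rectified), "rvec" (rotation vector, rad) and "tvec" (3), from world to camera coordinates, as OpenCV has them. Camera axes: x right, y down, z forward; pixel columns grow to the right and rows downward; lengths in mm; the calibration is good to about 2 mm. A picture is of the moment at which its call begins. There is no depth.
- ctrl.close_job(): hands the job in, once; it reports no verdict.
The state is a dict: "t": time; "qpos": joint angles; "qvel": joint speeds; "joint_torque": joint torques, N m; "ee_pos": TCP position; "orientation": TCP orientation; "ft_force": force on the tool from outside, world axes, zero at the start; "moment": the same for the moment, N m; "width": finger opening in mm.
Only numpy, scipy, OpenCV 4.12 (cv2) and the standard library are available. Lean on these libraries where they do the work, as an engineer would, in place of code of your own. Each camera call takes 0.05 s, during which the arm holds its last target. There are 200 camera calls.

## Task

Turn the stamp carousel by the click-stop knob on its spindle (it clicks twice for each pocket) until the stamp with the plus-shaped head stands at the front place; do not push the turntable itself. Then take that stamp out from under the front of the wire shelf and stand it upright, head up, in the middle of the round plaster bat. Leave the other stamps in their pockets and the rest of the table undisturbed.

Things in the scene. Friction and masses are not known exactly. Their poses are not given: they have to be found in the camera images.
- cross: THE WANTED STAMP: its head, seen from above, is a plus-shaped cross of two bars 32 x 10 mm. Like all five it stands handle down, 82 mm high: plain round wooden handle 36 mm in diameter, 70 high (the lowest 20 inside a pocket), then the clay head from 70 to 82, narrower than the handle. 75 to 155 g. Origin: centre of the foot's underside; z up to the head.
- cross_mid (a point): middle of the wanted plus-headed stamp: on its axis, 41 mm above its foot, z up to the head. Grip it by the round handle, about 5 mm above this point; the pocket's rim is 21 mm below it, the head's underside 29 mm above it.
- square_mid (a point): another stamp, with a square 25 mm head; same handle and same point (on the axis, 41 mm above the foot).
- disc_mid (a point): another stamp, with a round 32 mm head; same handle and same point.
- bar_mid (a point): another stamp, with a single straight bar 32 x 10 mm as head; same handle and same point.
- triangle_mid (a point): another stamp, with a triangular head (corners 17.5 mm from the axis); same handle and same point.
- stand: the carousel's fixed plywood base, 260 x 260 x 32 mm, under the turntable. Origin at the centre of its underside, on the turntable's vertical axis; its own -x side is the front, marked by a small aluminium tab. A flat wire shelf stands over it on four 10 mm posts at x -42 and +122, y -122 and +122 mm.
- shelf_edge (a point): middle of the front wire of the wire shelf over the stamps (5 mm wires across, 34 to 46 mm apart, 193 to 201 mm above the table, 252 mm wide), 66 mm in front of the turntable's axis, so 24 mm behind a stamp at the front place; axes as the stand's. An upright gripper's body would hit it: lean back to the front by 25 to 35 degrees. Stamp tops: 133 mm up.
- gate (a point): the front place of the carousel: where the floor of a pocket is when it stands at the front, 90 mm in front (-x of the stand) of the turntable's axis, 51 mm above the table. Its axes are the stand's. The pocket here is empty at the start.
- turntable: plywood turntable, diameter 230 mm, with six square pockets (inside 40 mm square, 20 deep, rim 71 mm above the table) every 60 degrees on a circle of 90 mm radius. Origin on its axis at table height. At the start the front pocket is empty and the stamps are in the other five, in any order. It is fixed to the knob's spindle.
- knob_centre (a point): the place to grip the knob: on the turntable's axis, 241 mm above the table, above the wire shelf; axes as the stand's (it does not turn with the knob). The knob is round, fluted, black, 40 mm in diameter, from 221 to 255 mm above the table, with a steel collar 52 mm in diameter below it (217 to 221 mm) and a white line on top.
- knob (a joint): angle of knob and turntable in rad, 0 at the start, growing clockwise seen from above. It clicks every 30 degrees (0.5236), so two clicks move the turntable by one pocket: a spring detent needs about 0.1 N m to pass, pulls the knob to the nearest stop when let go and holds it there. It turns endlessly both ways.
- bat_top (a point): centre of the top of the round plaster bat, a fixed disc 130 mm in diameter and 18 mm high.
- jar: bystander, to be left alone: closed glass jar with a steel lid, diameter 60, height 85 mm. Origin at the centre of its underside.
- bowl: bystander, to be left alone: blue plastic bowl, rim diameter 130, height 55 mm. Origin at the centre of its underside.
- vase: bystander, to be left alone: small unglazed clay vase, widest 84, height 105 mm. Origin at the centre of its underside.
- brush_cup: bystander, to be left alone: green plastic cup of brushes, diameter 60, with the brushes about 190 mm. Origin at the centre of its underside.
- rib: bystander, to be left alone: flat wooden potter's rib, 90 x 45 x 6 mm. Origin at the centre of its underside.
- scraper: bystander, to be left alone: flat steel scraper, 100 x 30 x 5 mm. Origin at the centre of its underside.

How it is judged (in metres and radians):
On the way:
1. the turntable, turned by the knob, has brought the plus-headed stamp to the front place, standing in its pocket, and has come to rest (horizontal distance between cross_mid and gate below 0.012 m and z of cross_mid in the frame of gate below 0.048 m and angle between cross_mid's own z axis and vertical below 0.15 rad and (value of joint knob above 0.4 rad or value of joint knob below -0.4 rad) and velocity of joint knob between -0.1 and 0.1 rad/s and contact force between the fingers and turntable below 1 N), for 0.3 s.
At the end, for the whole second after the job is handed in: The plus-headed stamp stands upright (within 0.1 rad), head up, at rest on the plaster bat, its axis within 30 mm of the bat's centre; the other four stamps stand in turntable pockets (tilt under 0.4 rad, their middles 78 to 110 mm above the table) (horizontal distance between cross_mid and bat_top below 0.03 m and angle between cross_mid's own z axis and vertical below 0.1 rad and z of cross_mid in the frame of bat_top between 0.036 and 0.046 m and linear speed of cross below 0.02 m/s and not (angle between any of square_mid, disc_mid, bar_mid, triangle_mid's own z axis and vertical above 0.4 rad or height (world z) of any of square_mid, disc_mid, bar_mid, triangle_mid above 0.11 m or height (world z) of any of square_mid, disc_mid, bar_mid, triangle_mid below 0.078 m)); the robot touches nothing.
It fails at once if another stamp is lifted out of its pocket or tipped (angle between any of square_mid, disc_mid, bar_mid, triangle_mid's own z axis and vertical above 0.4 rad or height (world z) of any of square_mid, disc_mid, bar_mid, triangle_mid above 0.11 m or height (world z) of any of square_mid, disc_mid, bar_mid, triangle_mid below 0.078 m).
It fails at once if the turntable is pushed by the robot (over 4 N) (contact force between any of the arm, the fingers and turntable above 4 N).
It fails at once if a bystander is moved by more than 40 mm (distance of any of jar, bowl, vase, brush_cup, rib, scraper from where it was at the start of the episode above 0.04 m).
It also fails if it takes over 64 s, if anything falls off the work surface, if the arm or the gripper's body presses on something with over 40 N, if the wrist force passes 120 N, or if a joint passes its speed limit or range.

## Working session

There is one attempt and no reset: what is moved stays moved. The work goes in short steps, Python scripts to look and compute and a tool call to move; the robot and the scene stay as the last step left them, time stands still between calls to the robot, and variables do not carry over. Pictures are saved under pics/ and viewed, about 8 in all and at most 12, crops included, and the job is handed in when it is done.

Besides the shell and the picture viewer there is one more tool, called after ">>>" by a JSON object that holds its "name" and its "arguments". carry_out: Moves the arm, as the interface text tells. Its arguments: {"type":"object","properties":{"commands":{"type":"array"},"grip":{"type":"number"}},"required":["commands"]}

```bash
mkdir -p pics; cat > h.py <<'E'
import numpy as np, cv2
from workcell import ctrl
def grab(n):
    d=ctrl.get_image(n); d={k:(np.array(v) if k!='pixels' else v) for k,v in d.items()}; np.save(f'{n}.npy',d,allow_pickle=True); return d
def load(n): return np.load(f'{n}.npy',allow_pickle=True).item()
def ray(d,uv):
    p=cv2.undistortPoints(np.array([[uv]],float),d['intrinsics'],d['dist_coeffs'])[0,0]
    R=cv2.Rodrigues(d['rvec'].astype(float))[0]; t=d['tvec'].reshape(3)
    return -R.T@t, R.T@np.array([p[0],p[1],1])
def onz(d,uv,z):
    c,v=ray(d,uv); return c+v*(z-c[2])/v[2]
def proj(d,P):
    return cv2.projectPoints(np.array(P,float).reshape(-1,3),d['rvec'].astype(float),d['tvec'].astype(float),d['intrinsics'],d['dist_coeffs'])[0].reshape(-1,2)
E
python3 - <<'E'
from h import *
ims=[]
for n in('scene','side','wrist'):
    d=grab(n); cv2.imwrite(f'pics/{n}0.png',d['pixels']); c,v=ray(d,(256,192)); print(n,c.round(),(onz(d,(256,192),0)).round())
print(ctrl.get_obs())
E
```

```text
scene [1061. -319. 1013.] [489.  33.   0.]
side [499. 684. 859.] [ 597. -158.    0.]
wrist [625.  76. 382.] [630. -33.   0.]
{'t': 0.15, 'qpos': array([-1.90178000e-02,  4.23698004e-01,  1.63048732e+00, -1.45308708e-05,
        1.08860786e+00, -1.89944198e-02]), 'qvel': array([-0.00216365, -0.00205175, -0.00155252,  0.00039409,  0.0004211 ,
       -0.00023809]), 'joint_torque': array([ 9.52650989e-04, -5.44981134e+01, -2.73919362e+01,  6.45430083e-02,
        2.04369903e-02, -3.19723256e-05]), 'ee_pos': array([6.24573137e+02, 1.87259950e-02, 2.22070512e+02]), 'orientation': array([ 1.20865129,  1.21008308, -1.21009116]), 'ft_force': array([-0.05317967,  0.8946351 , -0.70944882]), 'moment': array([ 0.01776194, -0.02936707,  0.02206237]), 'width': 88.12267289226413}
```

View pics/scene0.png

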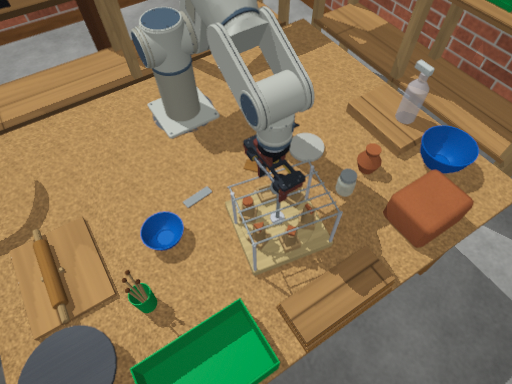

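View pics/side0.png

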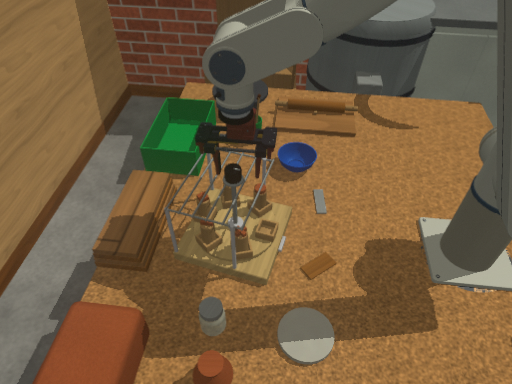

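View pics/wrist0.png

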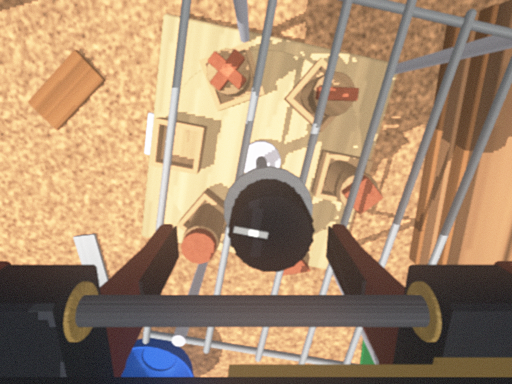

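The plus head is at wrist pixel (228,70), in the pocket next to the empty front one at (180,143). The tab is at (150,133), the bar at (335,93), the triangle at (360,193), the disc at (198,245) and the square at (290,265). Seen from above, the cross sits one pocket clockwise of the front, so the knob has to turn -60°. The bat shows as a grey disc at side pixel (306,335).

```bash
python3 - <<'E'
from h import *
w=load('wrist'); s=load('side'); sc=load('scene')
o=ctrl.get_obs(); print(cv2.Rodrigues(o['orientation'])[0].round(3), o['ee_pos'].round(1))
# knob top by dark mask
g=w['pixels'].max(2); m=(g<45).astype(np.uint8); m[270:]=0
k=cv2.morphologyEx(m,cv2.MORPH_OPEN,np.ones((7,7)))
n,l,st,ce=cv2.connectedComponentsWithStats(k); print(st[1:],ce[1:].round(1))
for uv in [(270,225),(230,222),(313,225),(270,180),(270,270)]: print('knob',uv,onz(w,uv,255).round(1))
for uv in [(157,118),(208,121),(203,170),(155,165)]: print('pocket',onz(w,uv,71).round(1))
for uv in [(167,15),(145,230)]: print('edge',onz(w,uv,32).round(1))
print('tab',onz(w,(150,133),32).round(1))
for n,uv in dict(cross=(228,70),bar=(335,93),tri=(362,195),disc=(199,245)).items(): print(n,onz(w,uv,133).round(1))
# bat in side view
h=cv2.cvtColor(s['pixels'],cv2.COLOR_BGR2HSV); m=((h[...,1]<50)&(h[...,2]>90)).astype(np.uint8)
m[:300]=0;m[:,:265]=0;m[:,350:]=0
cs=max(cv2.findContours(m,0,2)[0],key=cv2.contourArea); e=cv2.fitEllipse(cs); print('bat',e,cv2.boundingRect(cs),onz(s,e[0],18).round(1))
for uv in [(233,168),(285,243)]: print('side',onz(s,uv,255 if uv[0]==233 else 32).round(1))
cv2.imwrite('pics/wcrop.png',np.hstack([cv2.resize(w['pixels'][0:290,130:400],None,fx=1.8,fy=1.8),cv2.resize(s['pixels'][150:380,160:340],None,fx=1.7,fy=2.27)[:522]]))if 0 else None
E
```

```text
[[-0.001  1.    -0.   ]
 [ 0.    -0.    -1.   ]
 [-1.    -0.001 -0.   ]] [624.6   0.  222.1]
[] []
knob (270, 225) [633.1  24.5 255. ]
knob (230, 222) [614.8  25.9 255. ]
knob (313, 225) [652.7  24.5 255. ]
knob (270, 180) [632.7  45.6 255. ]
knob (270, 270) [633.4   1.4 255. ]
pocket [529.1  65.2  71. ]
pocket [580.4  62.2  71. ]
pocket [573.   11.9  71. ]
pocket [522.8  17.2  71. ]
edge [536.7 167.4  32. ]
edge [489.9 -73.2  32. ]
tab [507.6  47.1  32. ]
cross [606.3 103.4 133. ]
bar [690.3  86.5 133. ]
tri [720.1   2.6 133. ]
disc [576.5 -44.8 133. ]
bat ((305.6869201660156, 335.2557067871094), (52.46763610839844, 57.308837890625), 127.90754699707031) (278, 308, 56, 56) [427.8 297.4  18. ]
side [631.3  19.4 255. ]
side [492.2  54.4  32. ]
```

>>> {"name": "carry_out", "arguments": {"commands": [[-0.005,0.0095,-0.022,0,0,0],[0,0,0,0,0,0]]}}

```text
t: 0.4
ee_pos: [634.7, 23.5, 227.1]
orientation: [1.209, 1.21, -1.211]
ft_force: [0.0, -0.3, 0.3]
width: 87.6
```

>>> {"name": "carry_out", "arguments": {"commands": [[0,0,0.0015,0,0,0],[0,0,0,0,0,0],[0,0,0,0,0,0],[0,0,0,0,0,0],[0,0,0,0,0,0],[0,0,0,0,0,0]], "grip": 1}}

```text
t: 1.15
ee_pos: [633.6, 22.0, 226.8]
orientation: [1.208, 1.212, -1.212]
ft_force: [-4.1, 0.6, 1.9]
width: 39.5
```

>>> {"name": "carry_out", "arguments": {"commands": [[0,-0.001,0,-8,0,0],[0,0,0,-8,0,0],[0,0,0,-8,0,0],[0,0,0,-8,0,0],[0,0,0,0,0,0]]}}

```text
t: 1.78
ee_pos: [631.7, 21.5, 226.8]
orientation: [0.776, 1.432, -0.78]
ft_force: [-0.1, 0.5, 0.1]
width: 39.5
```

```bash
cat >> h.py <<'E'
def st():
    o=ctrl.get_obs(); R=cv2.Rodrigues(o['orientation'])[0]
    print('t',round(o['t'],2),'p',o['ee_pos'].round(1),'jaw',np.degrees(np.arctan2(R[1,1],R[0,1])).round(1),'\n',R.round(3),'q',o['qpos'].round(2),'f',o['ft_force'].round(1),'M',o['moment'].round(2),'w',round(o['width'],1)); return o['ee_pos'],R
E
python3 -c "from h import *; st()"
```

```text
t 1.77 p [631.7  21.5 226.8] jaw 32.9 
 [[-0.005  0.84   0.543]
 [-0.     0.543 -0.84 ]
 [-1.    -0.005 -0.003]] q [ 0.02  0.43  1.61 -0.    1.11 -0.56] f [-0.1  0.5  0.1] M [ 0.14 -0.1  -0.15] w 39.5
```

>>> {"name": "carry_out", "arguments": {"commands": [[0,0,0,-7,0,0],[0,0,0,-7,0,0],[0,0,0,-7,0,0],[0,0,0,-6,0,0],[0,0,0,0,0,0],[0,0,0,0,0,0]]}}

```text
t: 2.52
ee_pos: [630.6, 20.4, 226.8]
orientation: [0.415, 1.537, -0.421]
ft_force: [-1.6, 0.2, 0.9]
width: 39.3
```

>>> {"name": "carry_out", "arguments": {"commands": [[0,0,0,0,0,0],[0,0,0,0,0,0],[0,0,0,0,0,0],[0,0,0,0,0,0]], "grip": 0}}

```text
t: 3.02
ee_pos: [631.5, 20.5, 226.9]
orientation: [0.419, 1.535, -0.423]
ft_force: [0.3, 0.4, -0.4]
width: 76.1
```

```bash
python3 - <<'E'
from h import *
st()
for n in('wrist','side'): d=grab(n); cv2.imwrite(f'pics/{n}1.png',d['pixels'])
E
```

```text
t 3.02 p [631.5  20.5 226.9] jaw 59.2 
 [[-0.006  0.511  0.859]
 [-0.001  0.859 -0.511]
 [-1.    -0.004 -0.004]] q [ 0.01  0.43  1.61 -0.    1.11 -1.02] f [ 0.3  0.4 -0.4] M [ 0.06 -0.04  0.05] w 76.1
```

View pics/wrist1.png

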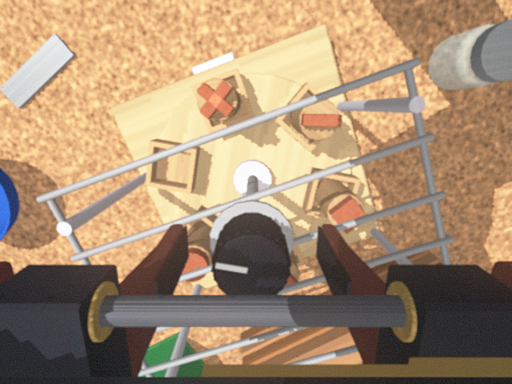

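The plus stamp, at wrist pixel (216,100), now stands by the tab at (213,63). I'll measure it and work out the grasp pose.

```bash
python3 - <<'E'
from h import *
w=load('wrist'); s=load('side')
P={n:onz(w,uv,133)[:2] for n,uv in dict(cross=(216,100),bar=(321,121),tri=(347,208)).items()}
P['cr_up']=onz(w,(216,100),133)[:2]
for n in P: print(n,P[n].round(1), np.round(P[n]-[631.5,21],1), np.hypot(*(P[n]-[631.5,21])).round(1), np.degrees(np.arctan2(*(P[n]-[631.5,21])[::-1])).round(1))
pk=np.mean([onz(w,uv,71)[:2] for uv in [(152,141),(198,144),(191,192),(147,187)]],0); print('pocket',pk.round(1),np.round(pk-[631.5,21],1))
h=cv2.cvtColor(w['pixels'],cv2.COLOR_BGR2HSV)
m=cv2.inRange(h,(0,120,90),(14,255,255)); 
sub=np.zeros_like(m); sub[75:125,185:245]=m[75:125,185:245]
M=cv2.moments(sub,True); print('cross px',M['m10']/M['m00'],M['m01']/M['m00'],onz(w,(M['m10']/M['m00'],M['m01']/M['m00']),133).round(1))
# side view check of cross
h=cv2.cvtColor(s['pixels'],cv2.COLOR_BGR2HSV); m=cv2.inRange(h,(0,130,90),(14,255,255)); m[:170]=0;m[300:]=0
n,l,stt,ce=cv2.connectedComponentsWithStats(m)
for i in range(1,n):
    if stt[i,4]>12: print(stt[i],ce[i].round(1),onz(s,ce[i],133).round(1))
E
```

```text
cross [546.7  36.9] [-84.8  15.9] 86.3 169.4
bar [605.  102.5] [-26.5  81.5] 85.7 108.0
tri [684.4  87.8] [52.9 66.8] 85.2 51.6
cr_up [546.7  36.9] [-84.8  15.9] 86.3 169.4
pocket [575.  -45.9] [-56.5 -66.9]
cross px 215.3536299765808 99.46604215456675 [546.1  36.7 133. ]
[ 23 170  59  70 464] [ 51.8 201.6] [1104.4   74.3  133. ]
[197 192   8   6  25] [200.9 194.8] [725.    0.8 133. ]
[261 207  13  12  78] [267.2 211.7] [544.7  38.3 133. ]
[ 27 212  28  41  83] [ 38.6 234.4] [1082.8  180.8  133. ]
[201 220  11   7  52] [205.9 223.2] [691.2  95.1 133. ]
[235 227  11  10  47] [240.2 231.5] [603.1 110.4 133. ]
[ 12 245  10  10  21] [ 15.8 249.7] [1112.3  229.9  133. ]
[  0 256  15  28 122] [  5.5 268.6] [1106.6  281.2  133. ]
```

>>> {"name": "carry_out", "arguments": {"commands": [[-0.03,0,0,0,0,0],[-0.03,0,0,-9,0,0],[-0.02,0,0,-9,0,0],[0,0,0,0,0,0]], "grip": 0}}

```text
t: 3.62
ee_pos: [631.6, 20.7, 308.4]
orientation: [0.167, 1.571, -0.171]
ft_force: [-1.2, 0.6, -0.6]
width: 87.9
```

>>> {"name": "carry_out", "arguments": {"commands": [[0,0,-0.045,-1,0,0],[0,0,-0.045,0,-10,0],[0,0,-0.045,0,-10,0],[0,0,0,0,-10,0],[0,0,0,0,0,0]]}}

```text
t: 4.25
ee_pos: [494.1, 48.5, 294.5]
orientation: [0.114, 1.042, -0.191]
ft_force: [-0.8, -0.6, 0.3]
width: 87.5
```

```bash
cat >> h.py <<'E'
from scipy.spatial.transform import Rotation as Ro
def axes(yaw=-11,lean=30):
    a=np.radians(yaw);b=np.radians(lean);X=np.array([np.cos(a),np.sin(a),0]);Y=np.array([-np.sin(a),np.cos(a),0])
    x=np.sin(b)*X-np.array([0,0,np.cos(b)]); return np.c_[x,Y,np.cross(x,Y)]
def go(G,back=0,yaw=-11,lean=30):
    p,R=st(); Rt=axes(yaw,lean); T=np.array(G)+Rt[:,0]*(19-back)
    print('target',T.round(1),'shift tool mm',(R.T@(T-p)).round(1),'rot deg',np.degrees(Ro.from_matrix(R.T@Rt).as_rotvec()).round(1))
E
python3 - <<'E'
from h import *
go([545.5,37.5,97],100)
d=grab('wrist'); cv2.imwrite('pics/wrist2.png',d['pixels'])
E
```

```text
t 4.25 p [494.1  48.5 294.5] jaw 77.8 
 [[ 0.49   0.211  0.846]
 [-0.103  0.977 -0.184]
 [-0.865  0.003  0.501]] q [ 0.2  -0.05  2.15 -0.37  0.58 -0.9 ] f [-0.8 -0.6  0.3] M [ 0.13  0.18 -0.02] w 87.5
target [505.7  45.2 167.1] shift tool mm [116.3  -1.2 -53.4] rot deg [-1.1  0.1  0.4]
```

>>> {"name": "carry_out", "arguments": {"commands": [[0.039,0,-0.018,-1,0,0],[0.039,0,-0.018,0,0,0],[0.039,-0.001,-0.018,0,0,0],[0,0,0,0,0,0]]}}

```text
t: 4.8
ee_pos: [518.0, 43.5, 167.0]
orientation: [0.107, 1.042, -0.191]
ft_force: [-0.3, -0.3, 1.0]
width: 88.0
```

```bash
python3 - <<'E'
from h import *
go([545.5,37.5,97],50)
d=grab('wrist'); cv2.imwrite('pics/wrist3.png',d['pixels'])
print('expected head top px',proj(d,[545.5,37.5,133]))
h=cv2.cvtColor(d['pixels'],cv2.COLOR_BGR2HSV); m=cv2.inRange(h,(0,120,90),(14,255,255))
n,l,s,c=cv2.connectedComponentsWithStats(m)
for i in range(1,n):
    if s[i,4]>150: print(s[i],c[i].round(1),onz(d,c[i],133).round(1))
E
```

```text
t 4.8 p [518.   43.5 167. ] jaw 78.0 
 [[ 0.49   0.208  0.847]
 [-0.107  0.978 -0.178]
 [-0.865 -0.003  0.501]] q [ 0.17  0.23  2.23 -0.8   0.27 -0.45] f [-0.3 -0.3  1. ] M [ 0.07  0.17 -0.05] w 88.0
target [530.3  40.5 123.8] shift tool mm [ 43.7  -0.3 -10.7] rot deg [-0.8  0.1  0.6]
expected head top px [[252.06957483 225.94461756]]
[ 230  200   42   36 1048] [249.9 217.7] [535.8  38.  133. ]
[ 462  227   50   38 1334] [490.8 248. ] [613.  218.2 133. ]
[268 267  38  18 419] [288.  274.6] [622.7  54.3 133. ]
[199 273  40  20 438] [217.  281.5] [622.  -12.3 133. ]
[167 287  28   8 180] [179.1 290.8] [632.8 -54.5 133. ]
[311 286  26   9 165] [324.5 291. ] [662.6  85.4 133. ]
```

View pics/wrist3.png

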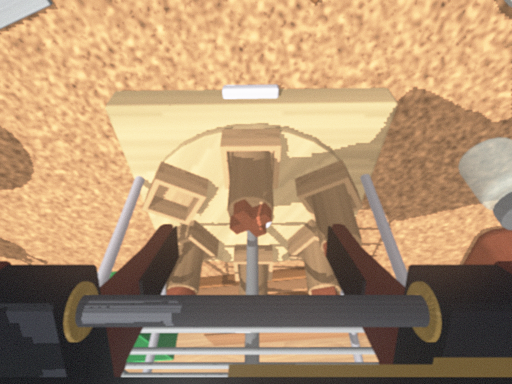

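The plus head is at (250,218), centred between the open fingers, with the tab at (250,92) in front of it. Joint 5 is close to its lower limit, so I'll lean 25° instead of 30°.

>>> {"name": "carry_out", "arguments": {"commands": [[0,0,-0.006,0,5,0],[0.02,0,-0.004,-0.8,0,0.5],[0,0,0,0,0,0]]}}

```text
t: 5.22
ee_pos: [526.2, 42.4, 152.9]
orientation: [0.11, 1.103, -0.177]
ft_force: [-0.1, 0.1, -0.2]
width: 87.7
```

```bash
python3 - <<'E'
from h import *
go([544.5,38,97],40,lean=25)
go([544.5,38,97],0,lean=25)
E
```

```text
t 5.22 p [526.2  42.4 152.9] jaw 78.6 
 [[ 0.438  0.197  0.877]
 [-0.088  0.98  -0.177]
 [-0.894  0.001  0.447]] q [ 0.15  0.27  2.19 -0.56  0.29 -0.71] f [-0.1  0.1 -0.2] M [ 0.07  0.14 -0.06] w 87.7
target [535.8  39.7 116. ] shift tool mm [37.4 -0.8 -7.6] rot deg [-0.3  1.6  0.1]
t 5.22 p [526.2  42.4 152.9] jaw 78.6 
 [[ 0.438  0.197  0.877]
 [-0.088  0.98  -0.177]
 [-0.894  0.001  0.447]] q [ 0.15  0.27  2.19 -0.56  0.29 -0.71] f [-0.1  0.1 -0.2] M [ 0.07  0.14 -0.06] w 87.7
target [552.4  36.5  79.8] shift tool mm [77.4 -0.7 -8.7] rot deg [-0.3  1.6  0.1]
```

>>> {"name": "carry_out", "arguments": {"commands": [[0.02,0,-0.004,0,1.5,0],[0.018,-0.001,-0.004,0,0,0],[0,0,0,0,0,0]]}}

```text
t: 5.6
ee_pos: [540.4, 39.7, 121.3]
orientation: [0.116, 1.121, -0.178]
ft_force: [0.4, -0.3, 0.5]
width: 87.7
```

```bash
python3 - <<'E'
from h import *
go([544.5,38,97],0,lean=25)
E
```

```text
t 5.6 p [540.4  39.7 121.3] jaw 78.5 
 [[ 0.423  0.2    0.884]
 [-0.083  0.98  -0.181]
 [-0.902  0.003  0.431]] q [ 0.13  0.36  2.17 -0.62  0.24 -0.66] f [ 0.4 -0.3  0.5] M [0.14 0.16 0.02] w 87.7
target [552.4  36.5  79.8] shift tool mm [42.8 -0.9 -6.7] rot deg [-0.5  0.5  0.1]
```

>>> {"name": "carry_out", "arguments": {"commands": [[0.015,0,-0.003,0,0.5,0],[0.014,0,-0.003,0,0,0],[0.013,-0.001,-0.002,0,0,0],[0,0,0,0,0,0]]}}

```text
t: 6.1
ee_pos: [554.4, 36.8, 82.4]
orientation: [0.118, 1.124, -0.178]
ft_force: [-0.9, 0.3, -0.1]
width: 87.7
```

```bash
python3 - <<'E'
from h import *
go([544.5,38,97],0,lean=25)
d=grab('wrist'); d2=grab('side')
print(proj(d,[[544.5,38,133]]))
cv2.imwrite('pics/c4.png',np.hstack([cv2.resize(d['pixels'],(512,384)),cv2.resize(d2['pixels'][170:270,205:280],(288,384))]))
E
```

```text
t 6.1 p [554.4  36.8  82.4] jaw 78.4 
 [[ 0.42   0.2    0.885]
 [-0.082  0.98  -0.183]
 [-0.904  0.004  0.428]] q [ 0.12  0.45  2.15 -0.86  0.17 -0.42] f [-0.9  0.3 -0.1] M [ 0.12  0.1  -0.  ] w 87.7
target [552.4  36.5  79.8] shift tool mm [ 1.6 -0.8 -2.8] rot deg [-0.6  0.3  0. ]
[[251.01817891 319.64277838]]
```

View pics/c4.png

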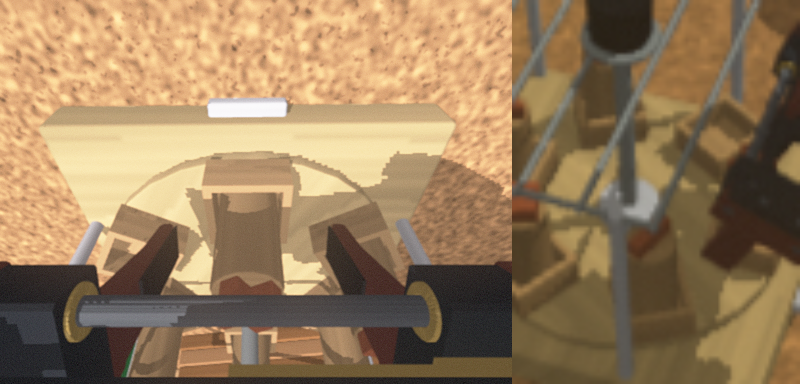

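The handle stands centred between the fingers: about x 250 in the picture, against a finger mid-line of about 252. I'll make a small correction and grip.

>>> {"name": "carry_out", "arguments": {"commands": [[0.001,0,-0.002,0,0,0],[0,0,0,0,0,0],[0,0,0,0,0,0],[0,0,0,0,0,0],[0,0,0,0,0,0],[0,0,0,0,0,0],[0,0,0,0,0,0]], "grip": 1}}

```text
t: 7.08
ee_pos: [553.6, 37.3, 82.9]
orientation: [0.118, 1.121, -0.177]
ft_force: [-0.5, -0.7, 0.3]
width: 35.6
```

```bash
python3 - <<'E'
from h import *
p,R=st(); u=R.T@[0,0,1]; print('up 10mm in tool',u*10,'back(-X stand)',R.T@[-.982,.191,0]*10)
E
```

```text
t 7.08 p [553.6  37.3  82.9] jaw 78.4 
 [[ 0.423  0.201  0.884]
 [-0.082  0.98  -0.183]
 [-0.902  0.005  0.431]] q [ 0.12  0.45  2.15 -0.89  0.17 -0.4 ] f [-0.5 -0.7  0.3] M [-0.02  0.18 -0.01] w 35.6
up 10mm in tool [-9.02351048  0.05003932  4.30972791] back(-X stand) [-4.31175225 -0.09961904 -9.0265923 ]
```

>>> {"name": "carry_out", "arguments": {"commands": [[-0.0054,0,0.0026,0,0,0],[-0.0054,0,0.0026,0,0,0],[-0.0054,0,0.0026,0,0,0],[-0.0054,0,0.0026,0,0,0],[0,0,0,0,0,0]]}}

```text
t: 7.7
ee_pos: [552.3, 37.0, 106.3]
orientation: [0.118, 1.124, -0.178]
ft_force: [0.3, 0.3, -0.4]
width: 35.5
```

```bash
python3 - <<'E'
from h import *
p,R=st()
E
```

```text
t 7.7 p [552.3  37.  106.3] jaw 78.4 
 [[ 0.42   0.201  0.885]
 [-0.082  0.98  -0.183]
 [-0.904  0.004  0.428]] q [ 0.12  0.4   2.15 -0.66  0.22 -0.63] f [ 0.3  0.3 -0.4] M [0.1  0.16 0.04] w 35.5
```

>>> {"name": "carry_out", "arguments": {"commands": [[-0.0138,0,-0.0104,0,0,0],[-0.0245,0,-0.0166,0,0,0],[-0.0065,0.0285,-0.0141,0,0,0],[-0.0065,0.0285,-0.0141,0,0,0],[-0.0065,0.0285,-0.0141,0,0,0],[-0.0065,0.0285,-0.0141,0,0,0]]}}

```text
t: 8.45
ee_pos: [466.8, 170.0, 129.9]
orientation: [0.12, 1.126, -0.184]
ft_force: [0.3, 0.1, -1.1]
width: 35.7
```

```bash
python3 - <<'E'
from h import *
p,R=st(); print((R.T@(np.array([436.5,296,110])-p)).round(1))
E
```

```text
t 8.45 p [466.8 170.  129.9] jaw 78.1 
 [[ 0.418  0.206  0.885]
 [-0.085  0.978 -0.188]
 [-0.904  0.003  0.427]] q [ 0.5   0.31  2.21 -0.81  0.39 -0.15] f [ 0.3  0.1 -1.1] M [0.09 0.22 0.01] w 35.7
[ -5.4 117.  -59. ]
```

>>> {"name": "carry_out", "arguments": {"commands": [[-0.002,0.029,-0.015,0,0,0],[-0.002,0.029,-0.015,0,0,0],[-0.002,0.029,-0.014,0,0,0],[-0.002,0.029,-0.014,0,0,0],[0,0,0,0,0,0]]}}

```text
t: 9.07
ee_pos: [429.6, 299.0, 113.1]
orientation: [0.117, 1.125, -0.18]
ft_force: [-0.6, -0.1, -0.1]
width: 35.5
```

```bash
python3 - <<'E'
from h import *
p,R=st(); print((R.T@(np.array([436.5,296,110])-p)).round(1))
for n in('side','wrist'):
    d=grab(n); cv2.imwrite(f'pics/{n}5.png',d['pixels'])
    a=np.linspace(0,2*np.pi,24)
    if n=='side': s=d
    else: w=d
im=np.hstack([s['pixels'],w['pixels']]); im=cv2.resize(im,(800,300)); cv2.imwrite('pics/b5.png',im)
s0=load('side')
E
```

```text
t 9.07 p [429.6 299.  113.1] jaw 78.3 
 [[ 0.419  0.202  0.885]
 [-0.084  0.979 -0.184]
 [-0.904  0.002  0.427]] q [ 0.8   0.4   2.11 -0.81  0.52  0.12] f [-0.6 -0.1 -0.1] M [0.07 0.21 0.02] w 35.5
[ 6.  -1.6  5.3]
```

View pics/b5.png

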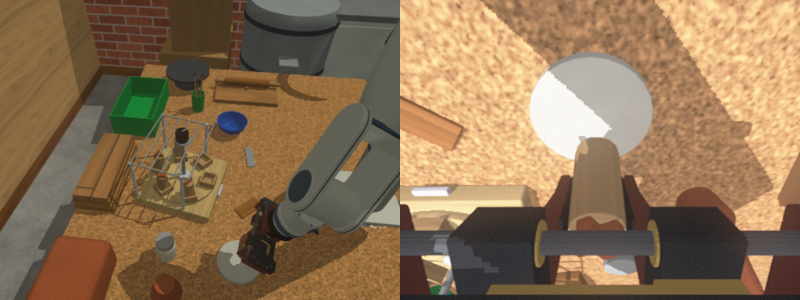

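In the wrist half, the bat spans about x 166–323, y 68–205 in full-size pixels. The held stamp points at its near edge, with its foot at about (250,175). I'll check the bat's centre in this view.

```bash
python3 - <<'E'
from h import *
w=load('wrist'); h=cv2.cvtColor(w['pixels'],cv2.COLOR_BGR2HSV)
m=((h[...,1]<45)&(h[...,2]>90)).astype(np.uint8); m[225:]=0; m[:,:150]=0; m[:,340:]=0
n,l,s,c=cv2.connectedComponentsWithStats(m); i=1+s[1:,4].argmax(); print(s[i])
c=cv2.convexHull(max(cv2.findContours((l==i).astype(np.uint8),0,1)[0],key=cv2.contourArea))[:,0]
# outline points onto bat top plane; circle fit with known radius
P=np.array([onz(w,tuple(map(float,q)),18)[:2] for q in c])
from scipy.optimize import least_squares
f=lambda v:np.hypot(P[:,0]-v[0],P[:,1]-v[1])-v[2]
r=least_squares(f,[428,297,65],loss='soft_l1'); print(r.x.round(1)); r0=f(r.x).round(1); print(P[:,0].min(),P[:,0].max(),P[:,1].min(),P[:,1].max(),r0)
p,R=st()
print('foot px expected',proj(w,[[p[0]-8.5,p[1]+1.2,p[2]-32]]))
E
```

```text
[  166    67   158   138 15948]
[425.8 292.2  64.5]
359.9721518515801 486.7458025411974 228.09375161746266 355.7503143970446 [ 1.2  1.1  1.4  1.3  1.1  1.   0.5 -0.3 -0.4 -1.4 -1.4 -1.4 -1.4 -1.
 -0.9 -0.8 -0.5 -0.1  0.1  0.4  0.4  0.5  0.9  1.   1.   0.8  0.8  0.4
  0.3 -0.2 -0.4 -0.6 -0.7 -0.7 -1.4 -1.5 -1.5 -1.5 -1.5 -0.8 -0.4 -0.1
  0.7  0.8  1.2  1.3  1.1]
t 9.18 p [429.7 296.8 113. ] jaw 78.2 
 [[ 0.418  0.204  0.885]
 [-0.086  0.979 -0.185]
 [-0.904  0.001  0.427]] q [ 0.8   0.4   2.11 -0.81  0.52  0.12] f [ 0.7 -0.5 -0. ] M [ 0.16  0.22 -0.04] w 35.4
foot px expected [[250.01838048 195.91988779]]
```

>>> {"name": "carry_out", "arguments": {"commands": [[0.013,-0.0013,-0.0046,0,0,0],[0.013,-0.0013,-0.0046,0,0,0],[0.013,-0.0013,-0.0046,0,0,0],[0.009,-0.0013,-0.0032,0,0,0],[0,0,0,0,0,0]]}}

```text
t: 9.8
ee_pos: [433.1, 283.1, 62.3]
orientation: [0.119, 1.126, -0.19]
ft_force: [-0.4, -0.5, -1.0]
width: 35.5
```

```bash
python3 - <<'E'
from h import *
p,R=st(); print((R.T@(np.array([434.5,291,50.5])-p)).round(1))
E
```

```text
t 9.8 p [433.1 283.1  62.3] jaw 77.8 
 [[ 0.416  0.211  0.884]
 [-0.091  0.978 -0.19 ]
 [-0.905 -0.001  0.426]] q [ 0.77  0.5   2.14 -1.01  0.43  0.33] f [-0.4 -0.5 -1. ] M [0.14 0.15 0.01] w 35.5
[10.5  8.1 -5.3]
```

>>> {"name": "carry_out", "arguments": {"commands": [[0.004,0.004,-0.002,0,0,0],[0.003,0.003,-0.0015,0,0,0],[0.002,0.001,-0.001,0,0,0],[0,0,0,0,0,0]]}}

```text
t: 10.3
ee_pos: [435.2, 291.0, 52.9]
orientation: [0.121, 1.125, -0.19]
ft_force: [-0.5, 0.3, -1.1]
width: 35.5
```

```bash
python3 - <<'E'
from h import *
p,R=st(); print((R.T@(np.array([434.5,291,50.5])-p)).round(1))
E
```

```text
t 10.3 p [435.2 291.   52.9] jaw 77.8 
 [[ 0.417  0.212  0.884]
 [-0.09   0.977 -0.192]
 [-0.904  0.     0.427]] q [ 0.78  0.53  2.13 -1.03  0.43  0.36] f [-0.5  0.3 -1.1] M [ 0.17  0.23 -0.04] w 35.5
[ 1.8 -0.1 -1.7]
```

Down 1 mm at a time until it touches.

>>> {"name": "carry_out", "arguments": {"commands": [[0.0012,0,-0.0006,0,0,0],[0.0012,0,-0.0006,0,0,0],[0,0,0,0,0,0]]}}

```text
t: 10.68
ee_pos: [435.1, 291.1, 50.1]
orientation: [0.12, 1.125, -0.19]
ft_force: [-0.9, 1.4, -1.1]
width: 35.3
```

>>> {"name": "carry_out", "arguments": {"commands": [[0.001,0,-0.0005,0,0,0],[0,0,0,0,0,0]]}}

```text
t: 10.92
ee_pos: [435.3, 291.1, 50.2]
orientation: [0.121, 1.123, -0.19]
ft_force: [-0.3, 0.4, -1.1]
width: 35.9
```

>>> {"name": "carry_out", "arguments": {"commands": [[0.001,0,-0.0005,0,0,0],[0.001,0,-0.0005,0,0,0],[0,0,0,0,0,0]]}}

```text
t: 11.3
ee_pos: [435.5, 291.2, 50.1]
orientation: [0.121, 1.12, -0.189]
ft_force: [-0.2, -0.6, -1.7]
width: 35.8
```

>>> {"name": "carry_out", "arguments": {"commands": [[0.0025,0,-0.0012,0,0,0],[0,0,0,0,0,0]]}}

```text
t: 11.55
ee_pos: [436.4, 291.3, 49.3]
orientation: [0.121, 1.116, -0.189]
ft_force: [0.0, 0.2, -0.3]
width: 35.5
```

```bash
python3 - <<'E'
from h import *
p,R=st()
for n in('wrist','side'):
    d=grab(n); cv2.imwrite(f'pics/{n}6.png',d['pixels'])
w=load('wrist')['pixels']
print('foot',proj(load('wrist'),[[426,292,18],[426-17,292+3.5,18]]))
cv2.imwrite('pics/w6.png',cv2.resize(w[100:330,130:380],None,fx=3,fy=2.6))
E
```

```text
t 11.55 p [436.4 291.3  49.3] jaw 77.8 
 [[ 0.425  0.212  0.88 ]
 [-0.09   0.977 -0.192]
 [-0.901  0.002  0.435]] q [ 0.78  0.54  2.13 -1.07  0.43  0.41] f [ 0.   0.2 -0.3] M [0.17 0.21 0.07] w 35.5
foot [[249.68997633 194.06334268]
 [249.22613082 172.67641634]]
```

View pics/w6.png

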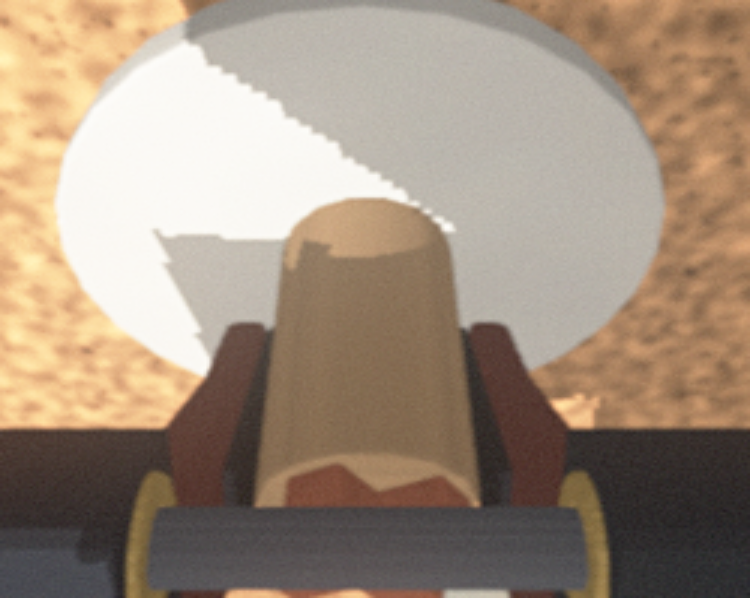

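>>> {"name": "carry_out", "arguments": {"commands": [[0.002,0,-0.001,0,0.3,0],[0,0,0,0,0,0]]}}

```text
t: 11.9
ee_pos: [437.0, 291.3, 48.5]
orientation: [0.122, 1.119, -0.19]
ft_force: [-0.4, 0.4, -1.1]
width: 35.9
```

>>> {"name": "carry_out", "arguments": {"commands": [[0,0,0,0,0,0]]}}

```text
t: 12.02
ee_pos: [437.0, 291.3, 48.3]
orientation: [0.122, 1.119, -0.19]
ft_force: [-0.4, -0.7, 1.5]
width: 35.3
```

>>> {"name": "carry_out", "arguments": {"commands": [[0.0017,0,-0.001,0,0,0],[0,0,0,0,0,0]]}}

```text
t: 12.28
ee_pos: [437.4, 291.4, 47.9]
orientation: [0.122, 1.116, -0.19]
ft_force: [0.2, 0.2, -0.5]
width: 36.1
```

>>> {"name": "carry_out", "arguments": {"commands": [[0,0,0,0,0,0]]}}

```text
t: 12.4
ee_pos: [437.5, 291.4, 47.8]
orientation: [0.122, 1.117, -0.19]
ft_force: [-0.6, 0.5, 2.6]
width: 35.4
```

```bash
python3 - <<'E'
from h import *
p,R=st()
d=grab('wrist'); cv2.imwrite('pics/w7.png',cv2.resize(d['pixels'][100:330,130:380],None,fx=3,fy=2.6))
g=cv2.cvtColor(d['pixels'],cv2.COLOR_BGR2HSV)
col=g[150:200,248:254].mean(1); 
print('foot exp',proj(d,[[p[0]-9-17.5,p[1]+1+3.5,z] for z in (18,20,22)])); print([(150+i,int(c[1])) for i,c in enumerate(col)][::2])
E
```

```text
t 12.4 p [437.5 291.4  47.8] jaw 77.8 
 [[ 0.425  0.212  0.88 ]
 [-0.09   0.977 -0.192]
 [-0.901  0.002  0.435]] q [ 0.78  0.54  2.13 -1.08  0.42  0.41] f [-0.6  0.5  2.6] M [ 0.02  0.18 -0.02] w 35.4
foot exp [[249.98854484 175.20676723]
 [249.98388862 177.3098113 ]
 [249.97915392 179.44816022]]
[(150, 20), (152, 19), (154, 21), (156, 21), (158, 19), (160, 20), (162, 21), (164, 13), (166, 10), (168, 6), (170, 6), (172, 6), (174, 5), (176, 44), (178, 94), (180, 92), (182, 93), (184, 91), (186, 92), (188, 92), (190, 92), (192, 93), (194, 95), (196, 93), (198, 94)]
```

The foot edge is at about row 176, against 175 expected at z=18, and the upward force is up to 2.6 N, so the stamp is touching the bat. I'll release and back out along the tool axis.

>>> {"name": "carry_out", "arguments": {"commands": [[0,0,0,0,0,0],[0,0,0,0,0,0],[0,0,0,0,0,0],[0,0,0,0,0,0],[0,0,0,0,0,0],[0,0,0,0,0,0]], "grip": 0}}

```text
t: 13.2
ee_pos: [437.3, 291.1, 46.8]
orientation: [0.121, 1.118, -0.19]
ft_force: [-0.1, 0.1, -0.5]
width: 87.2
```

```bash
python3 - <<'E'
from h import *
p,R=st()
d=grab('wrist'); cv2.imwrite('pics/w8.png',cv2.resize(d['pixels'][100:330,130:380],None,fx=3,fy=2.6))
E
```

```text
t 13.2 p [437.3 291.1  46.8] jaw 77.7 
 [[ 0.424  0.212  0.881]
 [-0.091  0.977 -0.192]
 [-0.901  0.001  0.433]] q [ 0.78  0.55  2.13 -1.08  0.42  0.41] f [-0.1  0.1 -0.5] M [ 0.13  0.1  -0.  ] w 87.2
```

View pics/w8.png

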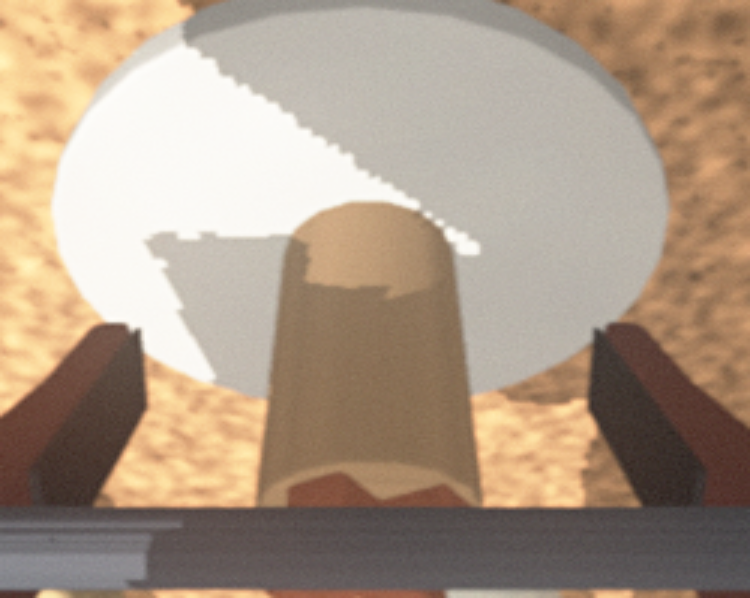

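It is standing free between the open fingers. Backing out now.

>>> {"name": "carry_out", "arguments": {"commands": [[-0.015,0,0,0,0,0],[-0.025,0,0,0,0,0],[-0.03,0,0,0,0,0],[-0.03,0,0,0,0,0],[-0.03,0,0,0,0,0],[0,0,-0.03,0,0,0],[0,0,-0.03,0,0,0],[0,0,0,0,0,0]]}}

```text
t: 14.25
ee_pos: [326.6, 315.4, 141.8]
orientation: [0.123, 1.118, -0.19]
ft_force: [-0.1, -0.7, 0.4]
width: 87.7
```

```bash
python3 - <<'E'
from h import *
p,R=st()
s=grab('side'); w=grab('wrist'); im=np.hstack([cv2.resize(s['pixels'][140:384,140:384],(400,400)),cv2.resize(w['pixels'],(400,300),interpolation=3)[:300] if 0 else cv2.copyMakeBorder(cv2.resize(w['pixels'],(400,300)),0,100,0,0,0)]); cv2.imwrite('pics/f.png',im)
print('side px of foot/top/bat', proj(s,[[428,292,18],[428,292,100]]))
E
```

```text
t 14.25 p [326.6 315.4 141.8] jaw 77.7 
 [[ 0.423  0.213  0.881]
 [-0.089  0.977 -0.193]
 [-0.901  0.003  0.433]] q [ 1.02  0.29  2.2  -0.75  0.64  0.28] f [-0.1 -0.7  0.4] M [ 0.09  0.1  -0.03] w 87.7
side px of foot/top/bat [[305.6782213  332.94384274]
 [309.5305971  316.01692836]]
```

View pics/f.png

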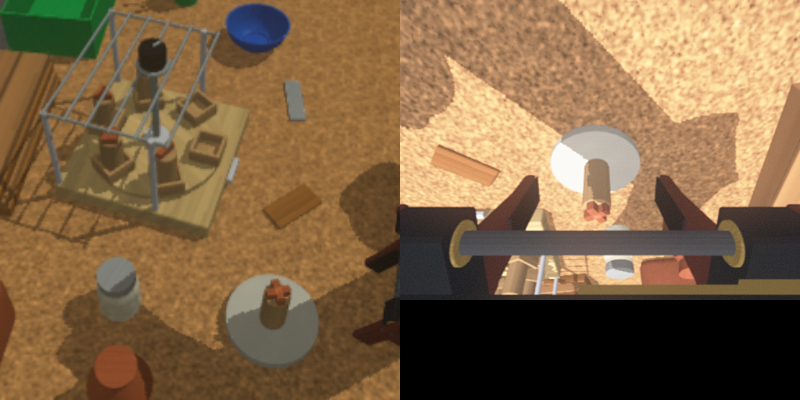

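The plus stamp stands upright near the middle of the bat: its head is at (277,290) and the bat's centre at (272,320) in the left half of the picture. The other four stamps are in their pockets, and the gripper touches nothing.

```bash
python3 -c "
from h import *
print(ctrl.close_job())"
```

```text
the job is handed in; nothing more can be done
None
```

I turned the knob −60° (two clicks) and the plus-headed stamp came to the front place. I then gripped it from the front, leaning 25° to clear the wire shelf, and stood it on the plaster bat. The job was handed in at about 14 s of the 64 s allowed.

- **Result in the last pictures:** the stamp stands upright, head up, near the middle of the bat. The other four stamps stand in their pockets. The bystanders in view (jar, vase, bowl, rib, scraper) look undisturbed, and the gripper is clear of everything.
- **Estimated position:** from the tool pose at release, the stamp is about 2–3 mm from the bat's centre. I did not measure this separately afterwards.
- **Disagreements:** the side and wrist views put the bat's centre about 5 mm apart, and I used the wrist view. The force reading was too noisy to show first contact clearly (−1 to +2.6 N). I judged touchdown mainly from the foot's position in the wrist picture.
- **Not checked:** I did not check the turntable's seating in its detent separately. The picture taken after I let go of the knob showed the plus stamp in line with the front tab.

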